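# Seat the cup in its tapered pocket

## Robot

A 6-joint arm with a two-finger parallel gripper is mounted at the origin on the work surface. World frame = base frame: x ahead of the robot, y to its left, z up, the work surface at z = 0. Lengths are in m, angles in rad, forces in N, time in s.
With the tool pointing down it reaches from about 0.3 to 0.875 m from the base axis. Payload 6.4 kg.
Tool frame: the origin (TCP) lies midway between the tips of the shut fingers; the grasp point (between the pads) lies 19 mm behind it (ctrl.tcp_to_grasp is the distance from the TCP to the grasp point, in m); z points along the fingers, y is the direction in which the jaws open and shut (so a half turn about z gives the same grasp; the last joint's range is limited). The gripper opens to 85 mm and grips with 20 to 120 N. Pads are 22 mm wide; open, the fingers measure 114 mm over their backs; the gripper's body (76 mm by 85 mm) begins 54 mm behind the grasp point. The pads swing forward as they close: fully open they stand 13 mm farther back than shut.
Start: joints at [-1.317, 0.181, 1.607, -0, 1.354, -0.206], TCP at [0.255, -0.515, 0.231] pointing down, gripper open.
Joint ranges: [-2.99, 2.99], [-0.89, 2.07], [0.3, 2.58], [-1.14, 4.28], [0, 2.63], [-3.12, 3.12]. Speed limits (rad/s): [2.57, 2.57, 3.01, 3.14, 3.14, 3.14].

## Interface

Orientations are given as a unit quaternion [w, x, y, z].
In Python, from bench import monitor, imaging, order, spotter, ctrl gives the robot as it stands.
- The arm moves only by the shell command python3 -m pendant 'ROWS'. ROWS is JSON, a list that holds one entry, the list of rows, each a list of 5 numbers: the shift along the world's x, y, z in mm, then the turn about the world's z in degrees, then the finger opening in mm, from 0 to 85.4. A call has 1 to 8 rows; each row shifts and turns the commanded pose from where the row before left it; what a row does not reach is not made up. A row lasts 1/8 s, in which the tool goes at most 62.5 mm and 10.7 degrees, less where a joint would pass 70% of its speed; a pose out of reach is approached as far as the arm can. A call with a gripper value outside its range is refused whole. The fingers move at their own pace and stop on an object; the grip force is fixed at half the most. Time passes only in rows, so rows that do not move let the fingers close. It gives the time, the measured TCP pose, the force and the opening at its end, in the units of the state.
- monitor.get_obs(): the state, without advancing time (a new reading comes with each control period).
- imaging.camera(name): name is "side" or "top" or "wrist"; returns a dict with "img" (384x512x3 uint8, red, green, blue), "vfov" (degrees; the focal length in pixels is half the picture's height over the tangent of half this angle, whatever the lens; pixels are square), "cx", "cy" (the principal point, pixels), "origin" and "orientation" of the camera in the world. Camera axes: x right, y down, z forward; pixel columns grow to the right and rows downward; lengths in m; the calibration is good to about 2 mm. The wrist camera is an equidistant fisheye: a pixel r from the principal point sees the ray r / f radians off the axis. A picture is of the moment at which its call begins. There is no depth.
- order.hand_in(): hands the job in, once; it reports no verdict.
Trained networks look in the newest picture that a camera, given by its name, has taken for a name from the list of things; names that differ only in an ending like _2 or _b are one class to them, and where a whole thing is asked for, a point or a joint stands for the part that bears it (a point fixed in the world has none). Each returns a list of dicts, best first, with "confidence" (0 to 1); they miss things now and then, are a little off and sometimes report something else, mostly with a low value. They report only what shows in the picture. A call takes as long as a camera call. They do not tell look-alikes from the thing itself.
- spotter.recognise(camera, thing): "at" ([x, y, z] in m, in the coordinates of the camera as it stood for that picture, good to about 4 mm: the middle of the surface that is visible of it).
- spotter.tip_of(camera, thing): "at" ([x, y, z] in m, in the coordinates of the camera as it stood for that picture, good to about 4 mm: a listed point, or the origin of a listed thing).
The state is a dict: "time_s": time; "q": joint angles; "dq": joint speeds; "joint_efforts": joint torques, N m; "eef_pos": TCP position; "eef_rot": TCP orientation; "wrist_force": force on the tool from outside, world axes, zero at the start; "torque": the same for the moment, N m; "opening": opening from 0.0 (shut) to 1.0 (fully open).
Only numpy, scipy, OpenCV 4.12 (cv2) and the standard library are available. Lean on these libraries where they do the work, as an engineer would, in place of code of your own. Each camera call takes 0.05 s, during which the arm holds its last target. There are 200 camera calls.

## Task

Put the cup of the tea-set puzzle back in its place: take the scarlet cup from the table, ease it by feel down into its scarlet-lined tapered pocket in the board, and press it fully home with about 8 N for half a second, never letting it bear on the board with more than 20 N in all, wedging included. Then check that it is not jammed for small fingers: rock it about six degrees to a side without taking it out of the pocket, and let it settle back upright and fully home. Let go and leave the plate, the spoon and the teapot where they are.

Things in the scene. Friction and masses are not known exactly. Their poses are not given: they have to be found in the camera images.
- cup_center (a point): Scarlet beech toy cup, 58 mm high, 60 to 120 g, upright on the table. Point: on its axis half-way up, 29 mm over its underside; z is its axis, up. Grip the straight round band, 52 mm diameter, from 3 mm below the point to 29 mm above it; when home the board's top is 6 mm below the point, so keep fingertips above that. An ear stands out along the cup's own +x: grip across its own y. Its final yaw does not matter.
- cup_foot (a point): Centre of the cup's underside, 30 mm in diameter. From here the taper widens evenly to 52 mm diameter at 26 mm height (11 mm of radius in 26 mm). Axes as cup_center.
- cup_ear (a point): Middle of the cup's ear, 38 mm from the axis along the cup's own +x and 16 mm above cup_center. The ear reaches 44 mm from the axis, 5 to 27 mm above cup_center, and is 7 mm thick.
- tray: Wooden tray fixed to the table, 230 mm (x) by 300 mm (y), 36 mm high; origin at the centre of its underside, z up. A beech board fills it flush, clamped by a brass cam lock on the middle of the -x rim (tongue 34 mm long, up to 43 mm high). The board has play and was clamped by hand up to 6 mm off the middle along x and along y; no reading tells. It does not shift under 30 N.
- pocket (a point): Nominal mouth centre of the cup's scarlet-lined pocket, level with the board's top, 36 mm over the table, at (-35, 72) mm in the tray. The real centre is off by the board's unknown offset: up to 6 mm along tray x and y each. Rigid conical hole of the cup's own taper, 49.5 mm wide at the mouth, 25 mm deep. An 8 N push straight down makes a centred cup bear on its wall with about 12 N in all.
- pocket_home (a point): Nominal place of cup_center when the cup is fully home, 6 mm above the board's top (foot 23 mm below it): height exact, sideways off by the board's unknown offset as for pocket. The cup seats on the taper, not on the floor. Each mm off-centre makes the walls meet 2.4 mm early; wall friction is 0.5 to 0.7, so a cup set in off-centre can hang up.
- plate_center (a point): Cream plate disc, 76 mm diameter, 9 mm thick, loose on the board; point at its centre.
- spoon_center (a point): Lemon beech spoon, 128 mm long along its y, 8 mm thick, loose on the board: bowl 32 mm wide ending 68 mm along +y, handle 11 mm wide ending 60 mm along -y; point half-way up.
- teapot_center (a point): Mint green wooden teapot standing on the table, body 72 mm diameter, 70 mm high, spout along its own +x to 60 mm, handle along -x to 59 mm from its axis; point on its axis 30 mm above its underside.
Things that resemble listed ones, but are neither listed nor needed, are in the scene too. What is meant by the part that bears cup_center is not black or blue, and is the larger of those in its own colour.

How it is judged:
By the outcome, as a careful person would: the job done as asked, in the order asked, and still so for the second after the job is handed in, with the robot touching nothing.
It also fails if it takes over 64 s, if anything falls off the work surface, if the arm or the gripper's body presses on something with over 40 N, if the wrist force passes 120 N, or if a joint passes its speed limit or range.

## Working session

There is one attempt and no reset: what is moved stays moved. The work goes in short steps, Python scripts to look and compute and a shell command to move; the robot and the scene stay as the last step left them, time stands still between calls to the robot, and variables do not carry over. Pictures are saved under pics/ and viewed, about 8 in all and at most 12, crops included, and the job is handed in when it is done.

```bash
mkdir -p pics; ls; cat > h.py <<'E'
from bench import monitor, imaging, order, spotter, ctrl
import numpy as np, cv2
from scipy.spatial.transform import Rotation as R
def rot(q): return R.from_quat([q[1],q[2],q[3],q[0]]).as_matrix()
def pic(n,save=None):
    c=imaging.camera(n)
    if save: cv2.imwrite('pics/'+save,cv2.cvtColor(c['img'],cv2.COLOR_RGB2BGR))
    return c
def world(c,p): return np.array(c['origin'])+rot(c['orientation'])@np.array(p)
def f(c): return c['img'].shape[0]/2/np.tan(np.radians(c['vfov']/2))
def ray(c,u,v,fish=False):
    d=np.array([u-c['cx'],v-c['cy']])/f(c)
    if fish:
        r=np.hypot(*d); v3=np.array([*(d/r*np.sin(r)),np.cos(r)]) if r>0 else np.array([0,0,1.])
    else: v3=np.array([*d,1.])
    return rot(c['orientation'])@v3
def onz(c,u,v,z,fish=False):
    w=ray(c,u,v,fish);o=np.array(c['origin']);return o+w*(z-o[2])/w[2]
def proj(c,p):
    q=rot(c['orientation']).T@(np.array(p)-np.array(c['origin']));return q[:2]/q[2]*f(c)+[c['cx'],c['cy']]
def st():
    o=monitor.get_obs();print(round(o['time_s'],2),'tcp',np.round(np.array(o['eef_pos'])*1000,1),'yaw',np.round(R.from_matrix(rot(o['eef_rot'])).as_euler('zyx',degrees=True),1),'F',np.round(o['wrist_force'],1),'T',np.round(o['torque'],2),'op',round(o['opening'],3))
E
python3 - <<'E'
from h import *
for n in('top','side'):
    c=pic(n,n+'1.png'); print(n,np.round(c['origin'],3),c['vfov'])
    for t in('cup_center','cup_ear','cup_foot','tray','pocket','plate_center','spoon_center','teapot_center'):
        for d in spotter.tip_of(n,t)[:4]: print(t,round(d['confidence'],2),np.round(world(c,d['at'])*1000),np.round(proj(c,world(c,d['at']))))
st();print(ctrl.tcp_to_grasp)
a=cv2.imread('pics/top1.png')
E
```

```text
pics
top [ 0.355 -0.021  1.   ] 53.856944992850195
cup_center 0.97 [ 585. -240.   28.] [326. 165.]
cup_center 0.83 [ 468. -317.   30.] [358. 209.]
cup_center 0.78 [ 479. -224.   24.] [322. 205.]
cup_ear 0.66 [ 552. -253.   45.] [333. 176.]
cup_ear 0.62 [ 498. -283.   45.] [346. 197.]
cup_ear 0.58 [ 479. -435.   29.] [402. 204.]
cup_ear 0.56 [ 488. -196.   33.] [311. 201.]
cup_foot 0.85 [ 469. -313.   -3.] [353. 210.]
cup_foot 0.63 [ 459. -413.    2.] [390. 213.]
cup_foot 0.59 [ 484. -219.    1.] [318. 204.]
tray 0.65 [571.  19.  -1.] [229. 173.]
pocket 0.77 [549.  95.  38.] [199. 178.]
plate_center 0.68 [524. -10.  39.] [240. 188.]
plate_center 0.31 [634.  23.  38.] [227. 147.]
spoon_center 0.85 [631.  23.  36.] [227. 148.]
teapot_center 0.97 [432. 315.  32.] [111. 225.]
side [ 0.476 -0.891  0.708] 55.08084567518991
cup_center 0.93 [ 592. -238.   30.] [286. 241.]
cup_center 0.82 [ 454. -421.   19.] [234. 311.]
cup_center 0.63 [ 487. -222.   23.] [244. 242.]
cup_center 0.56 [ 470. -318.   26.] [239. 271.]
cup_ear 0.79 [ 495. -279.   45.] [248. 252.]
cup_ear 0.7 [ 556. -253.   46.] [272. 242.]
cup_ear 0.63 [ 493. -195.   30.] [245. 232.]
cup_ear 0.57 [ 482. -434.   30.] [247. 312.]
cup_foot 0.72 [ 458. -417.    2.] [236. 314.]
cup_foot 0.66 [ 486. -223.    2.] [244. 247.]
cup_foot 0.62 [ 585. -239.    3.] [282. 249.]
cup_foot 0.23 [631.  22.  42.] [286. 177.]
tray 0.59 [573.  17.   3.] [268. 189.]
pocket 0.75 [551.  97.  36.] [258. 167.]
pocket 0.2 [439. 320.  32.] [223. 136.]
plate_center 0.52 [526. -14.  37.] [253. 188.]
spoon_center 0.66 [633.  24.  38.] [287. 178.]
teapot_center 0.63 [436. 318.  31.] [222. 136.]
0.9 tcp [ 255.2 -515.3  231.3] yaw [-26.3  -0.  180. ] F [ 0.1 -0.  -0.4] T [0.   0.01 0.  ] op 0.999
0.0187
```

View pics/top1.png

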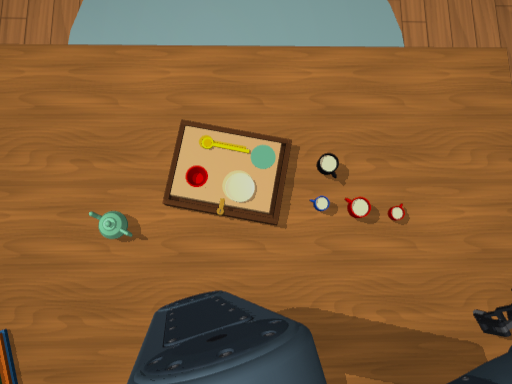

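View pics/side1.png

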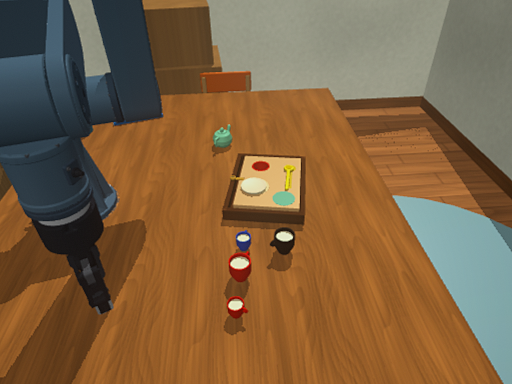

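The top view shows the large scarlet cup at px (360,207) and a small scarlet look-alike at (397,212). The red pocket is at (197,176), the plate at (240,186), the spoon at (225,146) and the teapot at (112,225). The side view agrees. I'll move over the large cup.

```bash
python3 -m pendant '[[[27,25,-10,9.75,85],[27,25,-10,9.75,85],[27,25,-10,9.75,85],[27,25,-10,9.75,85],[27,25,-10,9.75,85],[27,25,-10,9.75,85],[27,25,-10,9.75,85],[25,23,-10,9.75,85]]]'
python3 - <<'E'
from h import *
st()
c=pic('wrist','w1.png');print(np.round(c['origin'],3),c['vfov'],c['cx'],c['cy'])
for t in('cup_center','cup_ear','cup_foot'):
    for d in spotter.tip_of('wrist',t)[:3]: print(t,round(d['confidence'],2),np.round(world(c,d['at'])*1000))
# pocket mouth by colour, both fixed cameras: fit ellipse of red area near the pocket
for n,(u,v) in (('top',(197,176)),('side',(261,166))):
    c=pic(n);im=c['img'].astype(int);m=((im[...,0]>90)&(im[...,1]<60)&(im[...,2]<60)).astype(np.uint8)
    k,l,s,ce=cv2.connectedComponentsWithStats(m)
    for i in range(1,k):
        if s[i,4]>25:
            cn=max(cv2.findContours((l==i).astype(np.uint8),0,cv2.CHAIN_APPROX_NONE)[0],key=len)
            e=cv2.fitEllipse(cn);print(n,s[i],np.round(e,1) if 0 else e,'z36',np.round(onz(c,*e[0],.036)*1000,1))
E
```

```text
time_s: 1.9
eef_pos: [0.4701, -0.3164, 0.1511]
eef_rot: [0.0, 0.611, 0.792, -0.0]
wrist_force: [0.2, -0.1, -0.6]
opening: 0.995
1.9 tcp [ 470.1 -316.4  151.1] yaw [-104.7    0.   180. ] F [ 0.2 -0.1 -0.6] T [-0.03 -0.04  0.01] op 0.995
[ 0.451 -0.242  0.293] 65.70646984690485 252.06609944126166 187.16848240547682
cup_center 0.91 [ 585. -242.   28.]
cup_center 0.82 [ 489. -219.   23.]
cup_center 0.62 [ 473. -316.   30.]
cup_ear 0.94 [ 487. -192.   28.]
cup_ear 0.93 [ 489. -283.   45.]
cup_ear 0.92 [ 480. -436.   33.]
cup_foot 0.98 [ 485. -221.   -1.]
cup_foot 0.81 [ 587. -238.    0.]
cup_foot 0.8 [ 462. -420.    2.]
top [181 120  80  17 239] ((215.60845947265625, 127.73490905761719), (3.273460626602173, 88.08720397949219), 99.99684143066406) z36 [686.6  53.5  36. ]
top [262 135  26   6  39] ((274.5892333984375, 137.75247192382812), (1.6313694715499878, 23.211647033691406), 99.86857604980469) z36 [ 658.8 -103.    36. ]
top [186 166  22  21 361] ((196.33132934570312, 175.93765258789062), (20.068086624145508, 21.121856689453125), 82.20506286621094) z36 [556.1 102.3  36. ]
top [345 197  2
[... 1134 characters left out ...]
04138183594, 30.498937606811523), 5.226617813110352) z36 [ 472.8 -312.4   36. ]
side [  0 281  17  23  58] ((8.257302284240723, 293.31390380859375), (4.761394023895264, 23.51296615600586), 32.44810485839844) z36 [ -39.6 -341.7   36. ]
side [227 296  21  23 199] ((236.03665161132812, 306.78875732421875), (18.416765213012695, 22.40841293334961), 161.02220153808594) z36 [ 459.9 -423.7   36. ]
side [  0 332  22  44  85] ((9.277915954589844, 354.4793701171875), (3.247598171234131, 42.18810272216797), 27.559972763061523) z36 [  25.7 -488.3   36. ]
side [ 70 364  11  20 121] ((75.1728744506836, 374.6784362792969), (8.842523574829102, 21.16790199279785), 7.695581912994385) z36 [ 163.1 -539.3   36. ]
```

View pics/w1.png

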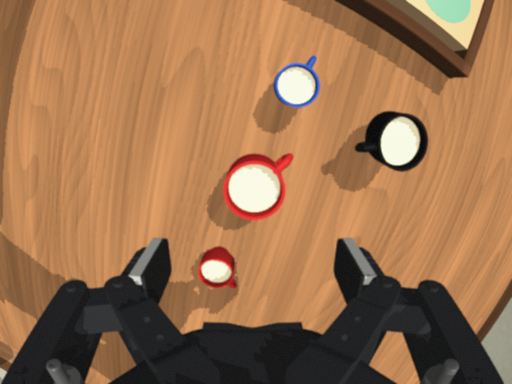

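```bash
sed -i "s/'zyx'/'ZYX'/" h.py; cat >> h.py <<'E'
def redblobs(c,fish,z,amin=80,thr=90):
    im=c['img'].astype(int);m=((im[...,0]>thr)&(im[...,1]<60)&(im[...,2]<60)).astype(np.uint8)
    k,l,s,ce=cv2.connectedComponentsWithStats(m)
    for i in range(1,k):
        if s[i,4]>amin:
            cn=max(cv2.findContours((l==i).astype(np.uint8),0,cv2.CHAIN_APPROX_NONE)[0],key=len)[:,0]
            w=np.array([onz(c,u,v,z,fish)[:2] for u,v in cn])*1000
            # robust circle fit
            g=np.ones(len(w),bool)
            for _ in range(12):
                A=np.c_[2*w[g],np.ones(g.sum())];x=np.linalg.lstsq(A,(w[g]**2).sum(1),rcond=None)[0]
                r=np.sqrt(x[2]+x[0]**2+x[1]**2);e=np.hypot(*(w-x[:2]).T)-r;g=np.abs(e)<max(1.5,1.5*np.median(abs(e)))
            far=w[np.argmax(e)]-x[:2]
            print('blob',s[i],'c',np.round(x[:2],1),'r',round(r,1),'in',round(g.mean(),2),'far',round(np.hypot(*far)),'ang',round(np.degrees(np.arctan2(far[1],far[0])),1))
E
python3 -m pendant '[[[0,0,0,-10,85],[0,0,0,-10,85],[0,0,0,-10,85],[0,0,0,-10,85],[0,0,0,-8,85]]]'
python3 - <<'E'
from h import *
st()
c=pic('wrist');redblobs(c,True,.058,300)
c=pic('top','t2.png');redblobs(c,False,.058,80)
c=pic('side');redblobs(c,False,.058,150)
E
```

```text
time_s: 2.82
eef_pos: [0.4686, -0.3186, 0.1518]
eef_rot: [0.0, 0.883, 0.469, 0.0]
wrist_force: [0.2, -0.1, -0.1]
opening: 0.995
2.83 tcp [ 468.6 -318.6  151.8] yaw [ 55.9   0.  180. ] F [ 0.2 -0.1 -0.1] T [-0.03  0.03  0.  ] op 0.995
blob [225 133  59  81 923] c [ 473.9 -314. ] r 26.5 in 0.61 far 41 ang 57.8
blob [280 241  45  40 537] c [ 462.7 -402.8] r 16.8 in 0.64 far 26 ang 71.4
blob [181 120  69  16 208] c [707.8  19.9] r 49.4 in 0.66 far 122 ang 96.2
blob [186 166  22  21 361] c [551.6  99.4] r 26.3 in 0.95 far 27 ang -101.8
blob [345 197  20  19 103] c [ 466.  -310.4] r 28.4 in 0.62 far 42 ang 51.2
blob [165 200  51  12 171] c [429.4 129.1] r 59.2 in 0.74 far 86 ang -64.1
blob [229 251  22  31 351] c [ 484.1 -330. ] r 39.9 in 0.63 far 48 ang -113.8
blob [227 296  21  23 195] c [ 461.4 -437.2] r 23.8 in 0.68 far 28 ang -90.2
```

```bash
python3 -m pendant '[[[3,3,-40,0,85],[0,0,-40,0,85],[0,0,-25,0,85],[0,0,-15,0,85],[0,0,-5,0,85],[0,0,0,0,85]]]'; python3 -m pendant '[[[0,0,0,0,40],[0,0,0,0,40],[0,0,0,0,40],[0,0,0,0,40],[0,0,0,0,40],[0,0,0,0,40]]]'
python3 - <<'E'
from h import *
st();c=pic('wrist','w3.png');redblobs(c,True,.058,200)
E
```

```text
time_s: 3.72
eef_pos: [0.4725, -0.3148, 0.0269]
eef_rot: [0.0, 0.881, 0.472, 0.0]
wrist_force: [-0.5, -0.5, 0.2]
opening: 0.995
time_s: 4.47
eef_pos: [0.4729, -0.315, 0.0276]
eef_rot: [0.001, 0.881, 0.472, 0.0]
wrist_force: [-1.3, 0.5, 5.5]
opening: 0.591
4.47 tcp [ 472.9 -315.    27.6] yaw [ 56.4   0.  179.9] F [-1.3  0.5  5.5] T [0.14 0.15 0.04] op 0.591
blob [ 196  179  113  141 5456] c [ 474.9 -311.2] r 29.8 in 0.57 far 41 ang 57.9
```

View pics/w3.png

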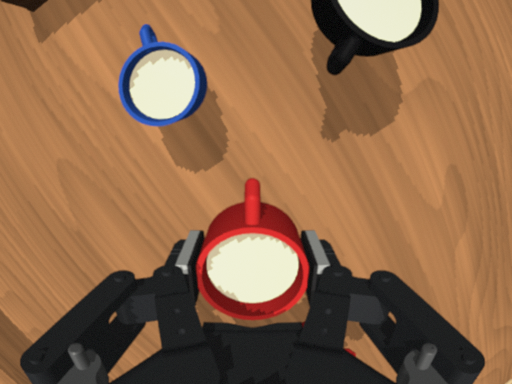

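```bash
python3 -m pendant '[[[0,0,20,0,40],[0,0,40,0,40],[7,55,40,0,40],[7,60,0,0,40],[7,60,0,0,40],[7,60,0,0,40],[7,60,0,0,40],[7,60,0,0,40]]]'; python3 -m pendant '[[[0,0,0,0,40],[0,0,0,0,40]]]'
python3 - <<'E'
from h import *
st();c=pic('wrist','w4.png');redblobs(c,True,.036,200)
for t in('cup_center','pocket','tray','pocket_home'):
    for d in spotter.tip_of('wrist',t)[:3]: print(t,round(d['confidence'],2),np.round(world(c,d['at'])*1000))
c=pic('top');redblobs(c,False,.036,200)
c=pic('side');redblobs(c,False,.036,100)
E
```

```text
time_s: 5.52
eef_pos: [0.5138, 0.0379, 0.1242]
eef_rot: [0.0, 0.882, 0.472, 0.001]
wrist_force: [0.6, -0.0, -1.2]
opening: 0.587
time_s: 5.78
eef_pos: [0.5137, 0.036, 0.1236]
eef_rot: [0.0, 0.881, 0.473, 0.0]
wrist_force: [0.2, 0.3, -1.0]
opening: 0.59
5.78 tcp [513.7  36.  123.6] yaw [ 56.4   0.  179.9] F [ 0.2  0.3 -1. ] T [-0.02 -0.01  0.01] op 0.59
blob [ 217   59   73   72 4098] c [557.6 101.2] r 27.5 in 1.0 far 28 ang -82.5
blob [ 196  179  113  142 5377] c [473.3 -24.7] r 60.9 in 0.59 far 85 ang 57.2
cup_center 0.72 [515.  32. 125.]
cup_center 0.57 [ 485. -218.   23.]
pocket 0.6 [556.  95.  36.]
tray 0.64 [575.  20.   3.]
pocket_home 0.82 [550.  95.  37.]
blob [116  87  42  26 672] c [ 63.7 686.9] r 113.6 in 0.59 far 139 ang -110.1
blob [232 142  23  33 279] c [483.5 185.2] r 70.3 in 0.64 far 122 ang -98.8
blob [252 162  17   9 121] c [558.4 102.3] r 25.0 in 0.73 far 28 ang -170.3
blob [  0 255  31  55 240] c [  -8.2 -296.7] r 50.7 in 0.67 far 90 ang -109.9
blob [  9 266  24  45 153] c [ -85.9 -318.7] r 76.2 in 0.59 far 95 ang -45.2
blob [ 50 287  27  61 274] c [ 135.9 -426.4] r 51.0 in 0.69 far 96 ang 113.1
blob [  0 292  51  71 667] c [  34.6 -435.1] r 49.4 in 0.7 far 90 ang 79.2
blob [227 296  21  23 192] c [ 462.8 -420.6] r 23.6 in 0.63 far 31 ang -105.4
```

View pics/w4.png

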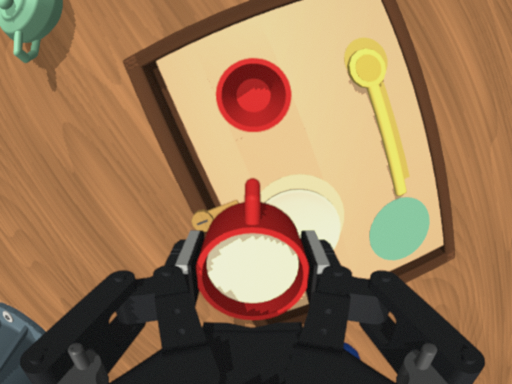

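```bash
python3 - <<'E'
from h import *
o=monitor.get_obs();t=np.array(o['eef_pos'])*1000
c=pic('wrist');im=c['img'].astype(int)
red=((im[...,0]>90)&(im[...,1]<60)&(im[...,2]<60)).astype(np.uint8)
wh=((im.min(2)>150)&(im.max(2)-im.min(2)<60)).astype(np.uint8)
k,l,s,ce=cv2.connectedComponentsWithStats(wh)
i=max((j for j in range(1,k) if 220<ce[j][1]<300 and 200<ce[j][0]<300),key=lambda j:s[j,4]);print(s[i])
ys=np.where(red.any(1))[0];print(ys.max())
for h,z in((.029,'rim'),(.024,''),(.02,'')):
    cn=max(cv2.findContours((l==i).astype(np.uint8),0,cv2.CHAIN_APPROX_NONE)[0],key=len)[:,0]
    w=np.array([onz(c,u,v,t[2]/1000+.0015+h,True)[:2] for u,v in cn])*1000
    (x,y),r=cv2.minEnclosingCircle(w.astype(np.float32));d=np.array([x,y])-t[:2];a=np.radians(56.4)
    print(h,'milk off along toolx',round(d@[np.cos(a),np.sin(a)],1),'perp',round(d@[-np.sin(a),np.cos(a)],1),'r',round(r,1))
# rim outer: lower edge points of red per column
pts=[(u,np.where(red[:,u])[0].max()) for u in range(215,292,3)]
w=np.array([onz(c,u,v,t[2]/1000+.0015+.029,True)[:2] for u,v in pts])*1000
A=np.c_[2*w,np.ones(len(w))];x=np.linalg.lstsq(A,(w**2).sum(1),rcond=None)[0];d=x[:2]-t[:2]
print('rim',round(d@[np.cos(a),np.sin(a)],1),round(d@[-np.sin(a),np.cos(a)],1),'r',round(np.sqrt(x[2]+x[:2]@x[:2]),1))
E
python3 -m pendant '[[[15,22,-10,0,40],[15,22,-15,0,40],[13,22,-15,0,40],[0,0,-10,0,40],[0,0,-4,0,40],[0,0,0,0,40],[0,0,0,0,40]]]'
```

```text
[ 208  235   90   68 4791]
320
0.029 milk off along toolx 4.4 perp 0.2 r 20.2
0.024 milk off along toolx 1.2 perp 0.2 r 21.1
0.02 milk off along toolx -1.4 perp 0.2 r 21.8
rim -3.0 -0.4 r 24.3
time_s: 7.05
eef_pos: [0.5569, 0.1014, 0.0695]
eef_rot: [0.0, 0.882, 0.472, 0.0]
wrist_force: [0.2, 0.5, -0.4]
opening: 0.595
```

```bash
python3 -m pendant '[[[0,0,-5,0,40],[0,0,-5,0,40],[0,0,-4,0,40],[0,0,0,0,40]]]'; python3 -m pendant '[[[0,0,-2,0,40],[0,0,-2,0,40],[0,0,0,0,40]]]'
```

```text
time_s: 7.55
eef_pos: [0.5562, 0.102, 0.0543]
eef_rot: [-0.0, 0.882, 0.472, -0.0]
wrist_force: [0.1, -0.5, -0.8]
opening: 0.59
time_s: 7.92
eef_pos: [0.5565, 0.102, 0.0507]
eef_rot: [-0.0, 0.882, 0.472, -0.0]
wrist_force: [0.1, 0.3, -1.2]
opening: 0.59
```

```bash
python3 -m pendant '[[[0,0,-1,0,40],[0,0,-1,0,40],[0,0,0,0,40]]]'; python3 -m pendant '[[[0,0,-1,0,40],[0,0,0,0,40]]]';python3 -m pendant '[[[0,0,-1,0,40],[0,0,0,0,40]]]'
```

```text
time_s: 8.3
eef_pos: [0.5565, 0.102, 0.0488]
eef_rot: [-0.0, 0.882, 0.472, -0.0]
wrist_force: [1.1, 0.8, -0.9]
opening: 0.594
time_s: 8.55
eef_pos: [0.5565, 0.102, 0.0478]
eef_rot: [-0.0, 0.882, 0.472, -0.0]
wrist_force: [-0.7, 0.4, -1.3]
opening: 0.587
time_s: 8.8
eef_pos: [0.5565, 0.102, 0.0468]
eef_rot: [-0.0, 0.882, 0.472, -0.0]
wrist_force: [0.6, -0.2, -1.3]
opening: 0.59
```

```bash
python3 -m pendant '[[[0,0,-1,0,40],[0,0,0,0,40]]]'; python3 -m pendant '[[[0,0,-0.7,0,40],[0,0,0,0,40]]]';python3 -m pendant '[[[0,0,-0.7,0,40],[0,0,0,0,40]]]'
```

```text
time_s: 9.05
eef_pos: [0.5566, 0.102, 0.0458]
eef_rot: [-0.0, 0.882, 0.472, -0.0]
wrist_force: [0.5, 0.1, -0.6]
opening: 0.592
time_s: 9.3
eef_pos: [0.5568, 0.102, 0.0452]
eef_rot: [0.0, 0.882, 0.472, 0.0]
wrist_force: [0.5, 0.1, -1.7]
opening: 0.595
time_s: 9.55
eef_pos: [0.557, 0.102, 0.0447]
eef_rot: [0.0, 0.882, 0.472, 0.0]
wrist_force: [1.1, 0.9, 0.1]
opening: 0.594
```

```bash
python3 -m pendant '[[[0,0,-0.5,0,40],[0,0,0,0,40]]]'; python3 -c "from h import *; st()"; python3 -m pendant '[[[0,0,0,0,40]]]'; python3 -c "from h import *; st()"
```

```text
time_s: 9.8
eef_pos: [0.5571, 0.102, 0.0443]
eef_rot: [0.0, 0.882, 0.472, 0.0]
wrist_force: [1.9, 0.4, 0.0]
opening: 0.598
9.8 tcp [557.1 102.   44.3] yaw [ 56.3  -0.  179.9] F [1.9 0.4 0. ] T [ 0.15 -0.29  0.01] op 0.598
time_s: 9.93
eef_pos: [0.5571, 0.102, 0.0443]
eef_rot: [0.0, 0.882, 0.472, 0.0]
wrist_force: [2.1, 0.2, 1.3]
opening: 0.594
9.93 tcp [557.1 102.   44.3] yaw [ 56.3  -0.  179.9] F [2.1 0.2 1.3] T [ 0.13 -0.37  0.01] op 0.594
```

```bash
python3 -m pendant '[[[1.2,0.1,0,0,40],[0,0,0,0,40]]]'; python3 -m pendant '[[[0,0,-0.8,0,40],[0,0,0,0,40]]]'; python3 -m pendant '[[[0,0,-0.7,0,40],[0,0,0,0,40]]]'
```

```text
time_s: 10.18
eef_pos: [0.5574, 0.102, 0.0437]
eef_rot: [-0.0, 0.882, 0.472, -0.0]
wrist_force: [1.0, -0.7, -0.8]
opening: 0.59
time_s: 10.42
eef_pos: [0.5577, 0.1021, 0.043]
eef_rot: [-0.0, 0.882, 0.472, -0.0]
wrist_force: [1.5, 0.6, -0.8]
opening: 0.594
time_s: 10.68
eef_pos: [0.5579, 0.1021, 0.0425]
eef_rot: [0.0, 0.882, 0.472, 0.0]
wrist_force: [1.6, 0.2, 0.1]
opening: 0.594
```

```bash
python3 -m pendant '[[[0.8,0.1,0,0,40],[0,0,-0.7,0,40],[0,0,0,0,40]]]'; python3 -m pendant '[[[0,0,-0.7,0,40],[0,0,0,0,40]]]'; python3 -m pendant '[[[0,0,-0.5,0,40],[0,0,0,0,40]]]'
```

```text
time_s: 11.05
eef_pos: [0.5584, 0.1022, 0.0415]
eef_rot: [-0.0, 0.882, 0.472, -0.0]
wrist_force: [0.3, 1.1, -1.0]
opening: 0.589
time_s: 11.3
eef_pos: [0.5586, 0.1022, 0.041]
eef_rot: [-0.0, 0.882, 0.472, 0.0]
wrist_force: [0.9, 1.3, -0.7]
opening: 0.598
time_s: 11.55
eef_pos: [0.5587, 0.1023, 0.0406]
eef_rot: [0.0, 0.882, 0.472, 0.0]
wrist_force: [0.4, 0.6, -0.3]
opening: 0.591
```

```bash
python3 -m pendant '[[[0.2,0.1,-0.5,0,40],[0,0,0,0,40]]]'; python3 -m pendant '[[[0,0,-0.5,0,40],[0,0,0,0,40]]]'; python3 -m pendant '[[[0,0,-0.5,0,40],[0,0,0,0,40]]]'
```

```text
time_s: 11.8
eef_pos: [0.5588, 0.1023, 0.0404]
eef_rot: [-0.0, 0.882, 0.472, 0.0]
wrist_force: [-1.8, 1.5, 5.5]
opening: 0.589
time_s: 12.05
eef_pos: [0.5588, 0.1023, 0.0404]
eef_rot: [0.0, 0.882, 0.472, -0.0]
wrist_force: [-2.3, 1.4, 8.1]
opening: 0.592
time_s: 12.3
eef_pos: [0.5589, 0.1024, 0.0403]
eef_rot: [0.0, 0.881, 0.472, -0.0]
wrist_force: [-6.3, 0.8, 12.0]
opening: 0.597
```

```bash
python3 -m pendant '[[[-0.4,0.1,0.7,0,40],[0,0,0,0,40]]]'; python3 -c "from h import *; st()"
```

```text
time_s: 12.55
eef_pos: [0.5588, 0.1024, 0.0404]
eef_rot: [0.0, 0.882, 0.472, 0.0]
wrist_force: [-1.1, -0.1, 7.1]
opening: 0.592
12.55 tcp [558.8 102.4  40.4] yaw [ 56.3  -0.  180. ] F [-1.1 -0.1  7.1] T [ 0.1   0.3  -0.04] op 0.592
```

```bash
python3 -m pendant '[[[-0.1,0,-0.05,0,40],[0,0,0,0,40],[0,0,0,0,40]]]';  python3 -m pendant '[[[0,0,0,0,40],[0,0,0,0,40],[0,0,0,0,40]]]'
```

```text
time_s: 12.92
eef_pos: [0.5588, 0.1024, 0.0404]
eef_rot: [0.0, 0.882, 0.472, 0.0]
wrist_force: [-0.8, 0.7, 6.0]
opening: 0.588
time_s: 13.3
eef_pos: [0.5588, 0.1024, 0.0404]
eef_rot: [0.0, 0.882, 0.472, 0.0]
wrist_force: [-1.1, 1.6, 7.3]
opening: 0.594
```

```bash
python3 -m pendant '[[[0,-0.1,-0.1,0,40],[0,0,0,0,40],[0,0,0,0,40]]]';  python3 -m pendant '[[[0,0,0,0,40],[0,0,0,0,40]]]'; python3 -m pendant '[[[0,0,0,0,40],[0,0,0,0,40]]]'
```

```text
time_s: 13.68
eef_pos: [0.5588, 0.1023, 0.0404]
eef_rot: [0.0, 0.882, 0.472, 0.0]
wrist_force: [-1.3, 1.2, 7.6]
opening: 0.589
time_s: 13.92
eef_pos: [0.5588, 0.1024, 0.0404]
eef_rot: [0.0, 0.882, 0.472, 0.0]
wrist_force: [-2.6, 0.4, 7.6]
opening: 0.589
time_s: 14.18
eef_pos: [0.5588, 0.1024, 0.0404]
eef_rot: [0.0, 0.882, 0.472, 0.0]
wrist_force: [-2.2, 1.7, 8.4]
opening: 0.591
```

```bash
python3 -m pendant '[[[0.2,0,0.6,0,40],[0.1,0,0.6,0,40],[0,0,0,0,40]]]';  python3 -c "from h import *; st()"; python3 -m pendant '[[[0,0,0,0,62],[0,0,0,0,62],[0,0,0,0,62]]]'; python3 -c "from h import *; st()"
```

```text
time_s: 14.55
eef_pos: [0.5587, 0.1023, 0.0406]
eef_rot: [0.0, 0.882, 0.472, 0.0]
wrist_force: [1.5, 1.4, -0.3]
opening: 0.595
14.55 tcp [558.7 102.3  40.6] yaw [ 56.3  -0.  180. ] F [ 1.5  1.4 -0.3] T [ 0.22 -0.38  0.01] op 0.595
time_s: 14.92
eef_pos: [0.5583, 0.1022, 0.0406]
eef_rot: [-0.0, 0.882, 0.472, -0.0]
wrist_force: [-0.4, -0.4, 0.7]
opening: 0.728
14.93 tcp [558.3 102.2  40.6] yaw [  56.3    0.  -180. ] F [-0.4 -0.4  0.7] T [ 0.02  0.01 -0.01] op 0.728
```

```bash
cat >> h.py <<'E'
def rim(save=None):
    c=pic('wrist',save);im=c['img'].astype(int)
    wh=((im.min(2)>150)&(im.max(2)-im.min(2)<60)).astype(np.uint8)
    k,l,s,ce=cv2.connectedComponentsWithStats(wh)
    js=[j for j in range(1,k) if 200<ce[j][1]<340 and 190<ce[j][0]<320 and s[j,4]>500]
    i=max(js,key=lambda j:s[j,4]);cn=max(cv2.findContours((l==i).astype(np.uint8),0,cv2.CHAIN_APPROX_NONE)[0],key=len)
    e=cv2.fitEllipse(cn);print('milk ellipse',[np.round(q,1) for q in e],s[i]);return c
E
python3 -m pendant '[[[0,0,8,0,62],[0,0,7,0,62],[0,0,0,0,62]]]'; python3 -c "
from h import *; st(); rim('w5.png')"
python3 -m pendant '[[[-2.1,1.4,0,0,62],[-2.1,1.4,0,0,62],[0,0,0,0,62]]]'; python3 -c "
from h import *; st(); rim()"
```

```text
time_s: 15.3
eef_pos: [0.5595, 0.1023, 0.057]
eef_rot: [0.001, 0.882, 0.472, 0.001]
wrist_force: [-0.6, -0.0, 0.1]
opening: 0.727
15.3 tcp [559.5 102.3  57. ] yaw [ 5.630e+01 -1.000e-01  1.799e+02] F [-0.6 -0.   0.1] T [ 0.02  0.04 -0.  ] op 0.727
milk ellipse [array([251.2, 251.3]), array([64.1, 81.7]), np.float64(90.0)] [ 211  219   82   66 4212]
time_s: 15.72
eef_pos: [0.5543, 0.1051, 0.0558]
eef_rot: [0.0, 0.881, 0.472, 0.0]
wrist_force: [1.2, -0.8, 0.6]
opening: 0.723
15.72 tcp [554.3 105.1  55.8] yaw [ 56.4   0.  180. ] F [ 1.2 -0.8  0.6] T [-0.12 -0.11 -0.01] op 0.723
milk ellipse [array([261.7, 251.5]), array([64.7, 82.4]), np.float64(87.0)] [ 221  219   83   66 4289]
```

View pics/w5.png

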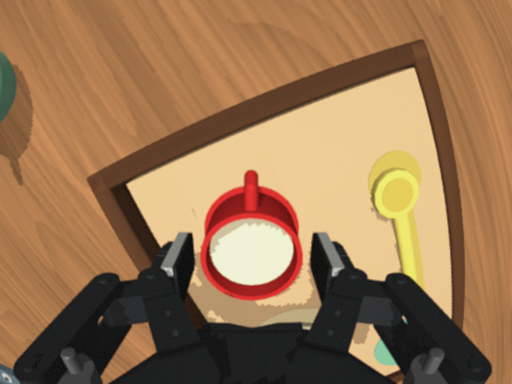

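```bash
for i in 1; do python3 -m pendant '[[[-0.8,0.6,0,0,62],[0,0,0,0,62]]]'; python3 -c "
from h import *; st(); rim()"; python3 -m pendant '[[[-0.8,0.6,0,0,62],[0,0,0,0,62]]]'; python3 -c "
from h import *; st(); rim()"; done
```

```text
time_s: 16.02
eef_pos: [0.5541, 0.1055, 0.0561]
eef_rot: [0.0, 0.882, 0.472, 0.0]
wrist_force: [1.7, -2.3, 0.9]
opening: 0.729
16.02 tcp [554.1 105.5  56.1] yaw [ 56.3  -0.  179.9] F [ 1.7 -2.3  0.9] T [-0.33 -0.4   0.04] op 0.729
milk ellipse [array([262. , 251.4]), array([65.1, 82.1]), np.float64(87.4)] [ 221  219   83   66 4301]
time_s: 16.32
eef_pos: [0.554, 0.1059, 0.0565]
eef_rot: [0.001, 0.882, 0.472, 0.001]
wrist_force: [3.4, -3.7, 2.7]
opening: 0.726
16.32 tcp [554.  105.9  56.5] yaw [ 56.3  -0.  179.9] F [ 3.4 -3.7  2.7] T [-0.61 -0.59  0.01] op 0.726
milk ellipse [array([262.2, 251.3]), array([65.3, 82. ]), np.float64(88.3)] [ 222  219   82   66 4306]
```

```bash
python3 -m pendant '[[[-0.2,0.1,0.9,0,62],[-0.2,0.1,0.9,0,62],[0,0,0,0,62]]]'; python3 -c "
from h import *; st(); rim()"; python3 -m pendant '[[[-0.2,0.2,0.9,0,62],[0,0,0,0,62]]]'; python3 -c "
from h import *; st(); rim()"
```

```text
time_s: 16.75
eef_pos: [0.553, 0.1064, 0.058]
eef_rot: [0.0, 0.882, 0.472, 0.001]
wrist_force: [4.6, -3.5, 3.6]
opening: 0.725
16.75 tcp [553.  106.4  58. ] yaw [ 56.3  -0.  179.9] F [ 4.6 -3.5  3.6] T [-0.64 -0.73 -0.06] op 0.725
milk ellipse [array([262.3, 250.4]), array([65.3, 81.8]), np.float64(92.3)] [ 222  218   82   66 4294]
time_s: 17.05
eef_pos: [0.5526, 0.1067, 0.0588]
eef_rot: [0.0, 0.882, 0.472, 0.0]
wrist_force: [3.9, -3.2, 2.7]
opening: 0.728
17.05 tcp [552.6 106.7  58.8] yaw [ 56.3  -0.  180. ] F [ 3.9 -3.2  2.7] T [-0.59 -0.73  0.01] op 0.728
milk ellipse [array([262.3, 250. ]), array([65.2, 81.7]), np.float64(93.8)] [ 222  218   82   66 4282]
```

```bash
cat >> h.py <<'E'
from scipy.optimize import least_squares
P0=np.array([559.,102.,36.])
def projf(c,P):
    q=(np.array(P)/1000-np.array(c['origin']))@rot(c['orientation']);r=np.hypot(q[:,0],q[:,1]);a=np.arctan2(r,q[:,2])
    return q[:,:2]/r[:,None]*a[:,None]*f(c)+[c['cx'],c['cy']]
def tilt(c,verbose=True):
    """fit milk disc: centre xyz fixed height free tilt (about tool x) and lateral position"""
    im=c['img'].astype(int);wh=((im.min(2)>150)&(im.max(2)-im.min(2)<60)).astype(np.uint8)
    k,l,s,ce=cv2.connectedComponentsWithStats(wh)
    i=max((j for j in range(1,k) if 200<ce[j][1]<340 and 190<ce[j][0]<320),key=lambda j:s[j,4])
    cn=max(cv2.findContours((l==i).astype(np.uint8),0,cv2.CHAIN_APPROX_NONE)[0],key=len)[:,0].astype(float)
    a=np.radians(56.3);ex=np.array([np.cos(a),np.sin(a),0]);ey=np.array([ex[1],-ex[0],0]);t=np.linspace(0,2*np.pi,120)
    def mod(p):
        th,ph=p[3:5];n=np.array([0,0,1.]);e1=ex*np.cos(ph)+n*np.sin(ph);e2=-ey*np.cos(th)+n*np.sin(-th)
        return projf(c,p[:3]+21.0*(np.cos(t)[:,None]*e1+np.sin(t)[:,None]*e2))
    def res(p):
        m=mod(p);d=np.hypot(*(cn[:,None]-m[None]).transpose(2,0,1));return np.r_[d.min(1),0.3*0]
    r=least_squares(res,[559,102,66,0.02,0.0],loss='soft_l1',x_scale=[1,1,1,.02,.02])
    print('milk c',np.round(r.x[:3],1),'tilt lat/fore deg',np.round(np.degrees(r.x[3:]),1),'rms',round(np.sqrt(np.mean(r.fun**2)),2));return r.x
E
python3 - <<'E'
from h import *
import pickle
c=pic('wrist','w6.png');tilt(c)
# static image w5: camera pose then from tool-relative pose
o=monitor.get_obs();Rn=rot(o['eef_rot']);tn=np.array(o['eef_pos'])
Ro=rot([.001,.882,.472,.001]);to=np.array([.5595,.1023,.057])
c5=dict(c);c5['img']=cv2.cvtColor(cv2.imread('pics/w5.png'),cv2.COLOR_BGR2RGB)
M=Ro@Rn.T;c5['origin']=to+M@(np.array(c['origin'])-tn)
q=R.from_matrix(M@rot(c['orientation'])).as_quat();c5['orientation']=[q[3],*q[:3]]
tilt(c5)
E
```

```text
milk c [556.6 104.1  68.5] tilt lat/fore deg [5.  7.1] rms 0.74
milk c [558.5 102.1  66.5] tilt lat/fore deg [-0.6  7.8] rms 0.75
```

View pics/w6.png

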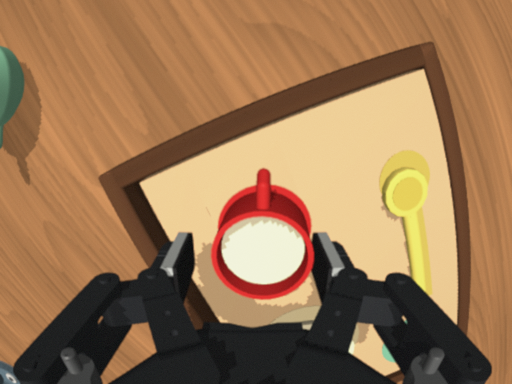

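```bash
python3 -m pendant '[[[-0.5,0.3,0.7,0,62],[0,0,0,0,62]]]'; python3 -c "
from h import *; st(); tilt(pic('wrist'))"
```

```text
time_s: 17.4
eef_pos: [0.5521, 0.1069, 0.0595]
eef_rot: [0.0, 0.882, 0.472, 0.0]
wrist_force: [3.6, -3.7, 2.5]
opening: 0.724
17.4 tcp [552.1 106.9  59.5] yaw [ 56.3  -0.  179.9] F [ 3.6 -3.7  2.5] T [-0.54 -0.76 -0.04] op 0.724
milk c [556.2 104.3  68.6] tilt lat/fore deg [6.4 7. ] rms 0.71
```

```bash
python3 -m pendant '[[[0.7,-0.5,-0.5,0,62],[0.7,-0.5,-0.5,0,62],[0.7,-0.5,-0.5,0,62],[0,0,0,0,62]]]'; python3 -c "
from h import *; st(); tilt(pic('wrist'))";python3 -m pendant '[[[0.7,-0.5,-0.5,0,62],[0.7,-0.5,-0.5,0,62],[0.8,-0.5,0,0,62],[0,0,0,0,62]]]'; python3 -c "
from h import *; st(); tilt(pic('wrist'))"
```

```text
time_s: 17.95
eef_pos: [0.5533, 0.1056, 0.0573]
eef_rot: [-0.0, 0.882, 0.472, -0.0]
wrist_force: [2.1, -2.3, 1.2]
opening: 0.723
17.95 tcp [553.3 105.6  57.3] yaw [  56.3    0.  -179.9] F [ 2.1 -2.3  1.2] T [-0.29 -0.4  -0.01] op 0.723
milk c [557.3 103.1  67.4] tilt lat/fore deg [2.6 7.5] rms 0.7
time_s: 18.5
eef_pos: [0.5556, 0.1041, 0.0564]
eef_rot: [-0.0, 0.882, 0.472, -0.0]
wrist_force: [0.7, 0.4, 0.0]
opening: 0.728
18.5 tcp [555.6 104.1  56.4] yaw [  56.3    0.  -179.9] F [0.7 0.4 0. ] T [-0.05 -0.03 -0.  ] op 0.728
milk c [558.3 102.3  66.6] tilt lat/fore deg [-0.3  8. ] rms 0.73
```

```bash
python3 -m pendant '[[[1.6,-0.9,0.3,0,66],[1.6,-0.9,0.3,0,66],[0,0,0,0,66],[0,0,0,0,66]]]'; python3 -c "
from h import *; st()
for i in range(4): tilt(pic('wrist'))
rim('w7.png')"
```

```text
time_s: 19.05
eef_pos: [0.5592, 0.1022, 0.0573]
eef_rot: [-0.0, 0.882, 0.472, -0.0]
wrist_force: [0.0, 0.5, 0.7]
opening: 0.773
19.05 tcp [559.2 102.2  57.3] yaw [  56.3    0.  -180. ] F [0.  0.5 0.7] T [ 0.02  0.   -0.02] op 0.773
milk c [558.3 102.1  66.4] tilt lat/fore deg [-0.   7.8] rms 0.74
milk c [558.3 102.2  66.6] tilt lat/fore deg [0.  7.9] rms 0.73
milk c [558.3 102.1  66.4] tilt lat/fore deg [-0.   7.8] rms 0.73
milk c [558.3 102.1  66.4] tilt lat/fore deg [-0.   7.9] rms 0.74
milk ellipse [array([251.4, 250.7]), array([64.1, 81.5]), np.float64(90.2)] [ 211  219   82   65 4206]
```

```bash
python3 -m pendant '[[[0,0,10,0,66],[0,0,25,0,70],[0,0,40,0,80],[0,0,40,0,85],[-20,-30,20,0,85],[0,0,0,0,85],[0,0,0,0,85]]]'; python3 - <<'E'
from h import *
st();c=pic('wrist','w8.png')
for n in('wrist','top','side'):
    c=c if n=='wrist' else pic(n)
    for t in('cup_center','cup_foot','plate_center','spoon_center','teapot_center'):
        for d in spotter.tip_of(n,t)[:2]: print(n,t,round(d['confidence'],2),np.round(world(c,d['at'])*1000))
E
```

```text
time_s: 20.18
eef_pos: [0.5392, 0.0724, 0.1924]
eef_rot: [-0.0, 0.882, 0.472, 0.0]
wrist_force: [-0.3, -0.2, -0.2]
opening: 0.993
20.18 tcp [539.2  72.4 192.4] yaw [ 56.3  -0.  180. ] F [-0.3 -0.2 -0.2] T [ 0.05  0.01 -0.02] op 0.993
wrist cup_center 0.68 [554. 101.  43.]
wrist cup_center 0.58 [ 589. -242.   26.]
wrist plate_center 0.58 [529. -13.  39.]
wrist plate_center 0.45 [579. 134.  59.]
wrist spoon_center 0.68 [635.  21.  38.]
wrist teapot_center 0.61 [435. 314.  28.]
top cup_center 0.67 [ 585. -240.   28.]
top cup_center 0.52 [ 459. -414.   23.]
top cup_foot 0.48 [ 486. -218.    0.]
top plate_center 0.56 [525. -10.  40.]
top spoon_center 0.7 [633.  28.  39.]
side cup_center 0.84 [ 458. -418.   20.]
side cup_center 0.8 [ 486. -222.   21.]
side cup_foot 0.82 [ 457. -417.    2.]
side cup_foot 0.58 [ 585. -239.    2.]
side plate_center 0.81 [524. -15.  36.]
side spoon_center 0.49 [635.  22.  42.]
side teapot_center 0.52 [435. 317.  34.]
```

View pics/w8.png

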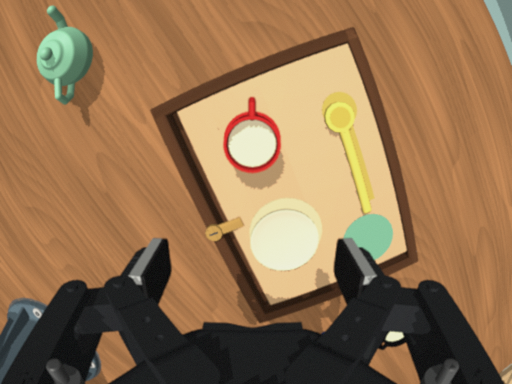

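The cup stands upright in its pocket at px (252,143), and its centre reads 43 mm high against 42 mm nominal. Plate, spoon and teapot have not moved, and the gripper is clear.

```bash
python3 -c "
from h import *; print(order.hand_in())"
```

```text
the job is handed in; nothing more can be done
None
```

The scarlet cup is back in its pocket, pressed home and rocked. It settled upright and I released it; I handed the job in at about 20 s of the 64 s allowed.

- **Insertion and press:** I felt the cup down into the pocket, shifting it about 2 mm along x as the wall pushed back. I then pressed at about 8 N for over a second. One press step overshot: the wrist read 12 N down with 6 N sideways for about a quarter second before I backed off. The total wall load is not measured; I estimate it was close to 20 N at that moment, so that limit is the least certain part.
- **Rocking:** I pushed the cup to one side with one open finger, at about 5 N sideways. The wrist camera put the tilt at about 6° (5 to 7° depending on the measure), and the cup stayed in the pocket.
- **Settling:** Afterwards the cup was within 0.2 mm of its earlier position and height. Its tilt read 0.0°, against −0.6° before rocking, and I take that difference as camera noise. I did not press it again after it settled.
- **Last look:** The network put the cup's centre at 43 mm against 42 mm nominal. The plate, spoon and teapot read within a few mm of where they started. The gripper was clear of everything.

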